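# Clamp the bar with the ratchet lever

### The arm

A 6-joint arm with a two-finger parallel gripper is mounted at the origin on the work surface. World frame = base frame: x ahead of the robot, y to its left, z up, the work surface at z = 0. Lengths are in m, angles in rad, forces in N, time in s.
With the tool pointing down it reaches from about 0.25 to 0.775 m from the base axis. Payload 4 kg.
Tool frame: the origin (TCP) lies at the very end of the fingers, on their centre line; the grasp point (between the pads) lies 19 mm behind it; z points along the fingers, x is the direction in which the jaws open and shut, and the axes are right-handed (so a half turn about z gives the same grasp; the last joint's range is limited). The gripper opens to 94 mm and grips with 3 to 60 N. Pads are 16 mm wide; open, the fingers measure 119 mm over their backs; the gripper's body (75 mm by 177 mm) begins 78 mm behind the grasp point.
Start: joints at [1.161, 0.087, 1.371, -0, 1.684, -0.103], TCP at [0.166, 0.524, 0.206] pointing down, gripper open.
Joint ranges: [-3.1, 3.1], [-0.76, 2.03], [0.27, 2.55], [-1.08, 4.22], [0.17, 2.65], [-2.57, 2.57]. Speed limits (rad/s): [2.79, 2.79, 3.14, 3.14, 3.14, 3.14].

### API

Orientations are given as [roll, pitch, yaw] about the fixed x, y, z axes, in that order (R = Rz(yaw) Ry(pitch) Rx(roll)).
In Python, from bench import robot, cams, ticket gives the robot as it stands.
- The arm moves only by the tool jog_arm, never from a script. Its argument "series" is a list of rows, each an object of numbers: "x", "y", "z": the shift along the tool's x, y, z in m; "rx", "ry", "rz": the turn, a rotation vector about the tool's x, y, z in degrees. A call has 1 to 12 rows; each row shifts and turns the pose as measured when the row begins, along the tool's axes as they then stand; what a row does not reach is not made up. A row lasts 1/12 s, in which the tool goes at most 41.7 mm and 7.16 degrees, less where a joint would pass 70% of its speed; a pose out of reach is approached as far as the arm can. A call with a gripper value outside its range is refused whole. "claw" is the opening, from 0 (shut) to 1 (fully open), set as the call begins (left out, the last holds). The fingers move at their own pace and stop on an object; the grip force is fixed at half the most. Time passes only in rows, so rows that do not move let the fingers close. It gives the time, the measured TCP pose, the force and the opening at its end, in the units of the state.
- robot.get_obs(): the state, without advancing time (a new reading comes with each control period).
- cams.snapshot(name): name is "scene" or "top" or "wrist"; returns a dict with "img" (384x512x3 uint8, red, green, blue), "mtx" (3x3 intrinsics, pixels), "origin" and "attitude" of the camera in the world. Camera axes: x right, y down, z forward; pixel columns grow to the right and rows downward; lengths in m; the calibration is good to about 2 mm. A picture is of the moment at which its call begins. There is no depth.
- ticket.close_job(): hands the job in, once; it reports no verdict.
Trained networks look in a picture, given as the dict that the camera call returned (one of the last four; its "shot" number tells which), for a name from the list of things; names that differ only in an ending like _2 or _b are one class to them, and where a whole thing is asked for, a point or a joint stands for the part that bears it (a point fixed in the world has none). Each returns a list of dicts, best first, with "p" (0 to 1); they miss things now and then, are a little off and sometimes report something else, mostly with a low value. They report only what shows in the picture. A call takes as long as a camera call. They do not tell look-alikes from the thing itself.
- cams.look_for(thing, picture): "bbox" ([left, top, width, height] in pixels, round what is visible of it).
The state is a dict: "time": time; "joint_positions": joint angles; "qvel": joint speeds; "joint_torque": joint torques, N m; "tool_pos": TCP position; "ee_rot": TCP orientation; "wrist_force": force on the tool from outside, world axes, zero at the start; "wrist_torque": the same for the moment, N m; "width": finger opening in m.
Only numpy, scipy, OpenCV 4.12 (cv2) and the standard library are available. Lean on these libraries where they do the work, as an engineer would, in place of code of your own. Each camera call takes 0.05 s, during which the arm holds its last target.

### The job

Clamp the flat steel bar firmly in the green hold-down fixture by turning its lever clockwise. The lever has room for less than a quarter turn between its two yellow stop lugs, so lift it off its serrations, swing it back, let it drop in again and turn on, until it takes about 15 N at the red knob to keep it turning (about 9 N before the foot bites): tight, but not overtightened. Leave the lever dropped fully into its teeth, let go, and leave the bar and the tools on the bench where they lie.

Things in the scene. Friction and masses are not known exactly. Their poses are not given: they have to be found in the camera images.
- fixture: Green hold-down fixture bolted to the bench: base 150 (x) x 130 (y) x 14 mm, four columns, bridge plate 112 x 112 mm, its top 95 mm above the bench. Origin: centre of its underside, on the vertical lever axis; z up. At mid swing the lever points along its -x. Two yellow stop lugs, 12 mm thick, stand on the bridge 48 mm from the axis, tops 150 mm above the bench.
- lever_pivot (a point): Point on the vertical axis of lever and screw, 165 mm above the bench, fixed to the fixture. Round it the lever's black hub, 68 mm in diameter, top 27 mm below this point when seated.
- lever_knob (a point): Middle of the upright red knob at the lever's end, 120 mm from the axis, 165 mm above the bench when seated. Plain round grip 24 mm in diameter, from 28 mm below this point to 16 mm above it. Its foot stands on the flat black arm, 16 mm wide. It does not spin on the lever: when it is gripped, turn the hand with the lever.
- lever_swing (a joint): Swing angle of the lever (rad): 0 when it points along -x of the fixture, growing clockwise seen from above (the tightening way); stopped by the yellow lugs at -0.70 and +0.70. Lifted, it swings freely.
- lever_lift (a joint): Lift of the lever (m): 0 seated, 0.014 fully up. Spring and weight pull it down with 8 N seated, 13 N at the top. The four pins under the hub clear the crown's 16 rounded teeth (0.393 rad apart, 8 mm engagement, 0.05 rad play) above 0.009 m. Let go over the teeth it slips into the nearest gap by itself, turning up to 0.2 rad.
- spindle (a joint): Turn of the screw and its toothed crown (rad), 0 at the start, growing clockwise from above; the foot sinks 4 mm/rad. Turns only with the seated lever, either way; stays where left. To keep it turning takes 9 N sideways at the knob (about 2 N less when stopped); once the foot bears, 14 N more per rad (420 N of clamping). Good: 60 to 260 N of clamping, 11.5 to 17.5 N at the knob; aim for 15 N.
- clamp_foot: Round brass foot, 28 mm in diameter, under the bridge on the lever axis, that the screw presses down on the bar through stiff disc springs. Origin: centre of its underside. It starts 1.5 to 4 mm above the bar.
- bar: Flat steel bar 30 (x) x 260 (y) x 12 (z) mm, loose, lying through the fixture on a dark packing block under the foot. Origin: centre of its underside. Not to be handled.
- hammer: Hammer lying on the bench, 280 mm long, bystander.
- tongs: Dark steel tongs lying on the bench, 270 mm long, bystander.
- wire_brush: Wire brush with wooden handle, 200 mm long, bystander.
- chisel: Blue cold chisel, 190 mm long, bystander.
- offcut: Flat steel offcut 30 x 90 x 12 mm on the bench, bystander.
Mind the look-alikes: they are no part of the job. There is more than one size of the fixture; the job needs the larger.

How it is judged:
On the way:
1. the lever is lifted clear of its serrations (value of joint lever_lift above 0.009 m), for 0.1 s.
At the end, for the whole second after the job is handed in: The foot presses the bar with 60 to 260 N, the lever is let go and seated in its teeth (lift under 3 mm), and the bar lies still (contact force between clamp_foot and bar between 60 and 260 N and value of joint lever_lift below 0.003 m and linear speed of bar below 0.01 m/s); the robot touches nothing.
It fails at once if the clamp is overtightened: the foot presses on the bar with more than 270 N (contact force between clamp_foot and bar above 270 N).
It fails at once if the bar is shifted by more than 15 mm (distance of bar from where it was at the start of the episode above 0.015 m).
It fails at once if a tool or the offcut lying on the bench is moved by more than 30 mm (distance of any of hammer, tongs, wire_brush, chisel, offcut from where it was at the start of the episode above 0.03 m).
It also fails if it takes over 72 s, if anything falls off the work surface, if the arm or the gripper's body presses on something with over 40 N, if the wrist force passes 120 N, or if a joint passes its speed limit or range.

## Working session

There is one attempt and no reset: what is moved stays moved. The work goes in short steps, Python scripts to look and compute and a tool call to move; the robot and the scene stay as the last step left them, time stands still between calls to the robot, and variables do not carry over. Pictures are saved under pics/ and viewed, and the job is handed in when it is done.

Besides the shell and the picture viewer there is one more tool, called after ">>>" as name(argument=value, ...) on one line, values as JSON. jog_arm: Moves the arm, as the interface text tells. Its arguments: {"type":"object","properties":{"series":{"type":"array","items":{"type":"object","properties":{"x":{"type":"number"},"y":{"type":"number"},"z":{"type":"number"},"rx":{"type":"number"},"ry":{"type":"number"},"rz":{"type":"number"}}}},"claw":{"type":"number"}},"required":["series"]}

```bash
mkdir -p pics; ls
cat > h.py <<'E'
import numpy as np,cv2
from bench import robot,cams,ticket
def snap(n,f=None):
    p=cams.snapshot(n)
    if f: cv2.imwrite('pics/'+f+'.png',cv2.cvtColor(p['img'],cv2.COLOR_RGB2BGR))
    return p
E
python3 - <<'E'
from h import *
o=robot.get_obs()
print({k:np.round(v,3) for k,v in o.items()})
for n in('scene','top','wrist'):
    p=snap(n,n+'0'); print(n,p['mtx'].tolist() if hasattr(p['mtx'],'tolist') else p['mtx'],p['origin'],p['attitude'])
    for t in('fixture','lever_knob','lever_pivot','lever_swing','bar','tongs','clamp_foot'):
        print(t,[(np.round(d['bbox']).tolist(),round(d['p'],2)) for d in cams.look_for(t,p)])
E
```

```text
pics
{'time': np.float64(0.0), 'joint_positions': array([ 1.161,  0.088,  1.372,  0.   ,  1.684, -0.103]), 'qvel': array([-0.   ,  0.   , -0.001, -0.001,  0.   , -0.001]), 'joint_torque': array([-1.0000e-03, -3.4019e+01, -3.0243e+01,  7.2000e-02,  3.3000e-02,
       -0.0000e+00]), 'tool_pos': array([0.166, 0.524, 0.204]), 'ee_rot': array([-3.141e+00,  2.000e-03,  1.264e+00]), 'wrist_force': array([-0.052,  0.612, -0.272]), 'wrist_torque': array([ 0.005,  0.005, -0.02 ]), 'width': np.float64(0.094)}
scene [[395.4248823409003, 0.0, 253.54899205852587], [0.0, 395.4248823409003, 183.76048014462046], [0.0, 0.0, 1.0]] [0.8570268  0.43811567 1.03025695] [-2.62724632  0.01224606  2.42546528]
fixture [([175.0, 155.0, 44.0, 66.0], 0.81), ([228.0, 180.0, 78.0, 95.0], 0.72)]
lever_knob [([247.0, 180.0, 58.0, 52.0], 0.76), ([185.0, 152.0, 23.0, 40.0], 0.73)]
lever_pivot [([229.0, 182.0, 75.0, 93.0], 0.89), ([176.0, 152.0, 41.0, 67.0], 0.76)]
lever_swing [([183.0, 151.0, 30.0, 38.0], 0.62), ([249.0, 182.0, 56.0, 53.0], 0.59), ([228.0, 180.0, 77.0, 94.0], 0.18)]
bar [([227.0, 215.0, 87.0, 54.0], 0.
[... 553 characters left out ...]
.0], 0.55)]
lever_pivot [([201.0, 158.0, 57.0, 67.0], 0.68), ([287.0, 154.0, 38.0, 41.0], 0.67)]
lever_swing [([213.0, 162.0, 24.0, 59.0], 0.72), ([297.0, 157.0, 24.0, 40.0], 0.56)]
bar [([179.0, 169.0, 83.0, 25.0], 0.75)]
tongs [([364.0, 210.0, 58.0, 77.0], 0.6), ([211.0, 163.0, 27.0, 59.0], 0.2)]
clamp_foot [([177.0, 170.0, 87.0, 28.0], 0.32)]
wrist [[324.41111899805, 0.0, 255.80435055698362], [0.0, 324.41111899805, 191.54779418966487], [0.0, 0.0, 1.0]] [0.09409973 0.54637526 0.38495209] [ 2.87572349e+00 -1.80333870e-04  1.26422092e+00]
fixture []
lever_knob [([164.0, 280.0, 115.0, 104.0], 0.3)]
lever_pivot [([164.0, 278.0, 119.0, 104.0], 0.45)]
lever_swing []
bar []
tongs []
clamp_foot []
```

Run:
```python
import cv2
a=cv2.imread('pics/scene0.png');b=cv2.imread('pics/top0.png')
cv2.imwrite('pics/s0c.png',cv2.resize(a[140:300,160:340],None,fx=4,fy=4,interpolation=2)[:600])
cv2.imwrite('pics/t0c.png',cv2.resize(b[140:240,170:340],None,fx=4.6,fy=4.6,interpolation=2))
```

```text
(no output)
```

View pics/top0.png

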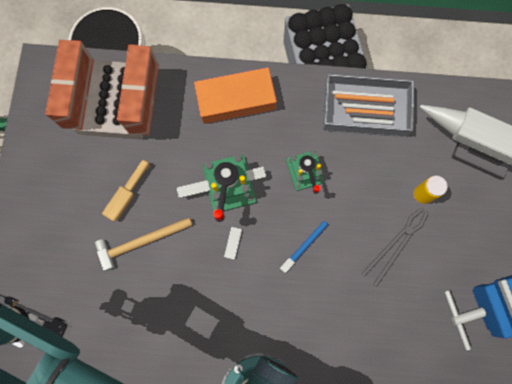

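```bash
true
```

```text
(no output)
```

View pics/scene0.png

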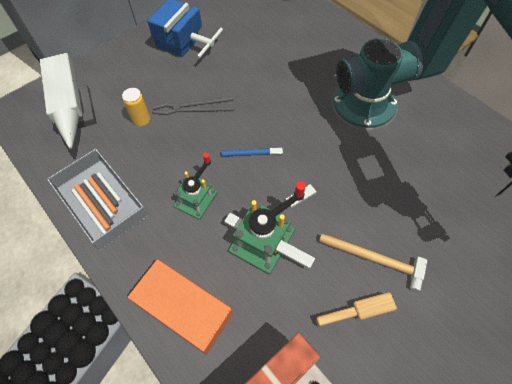

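View pics/t0c.png

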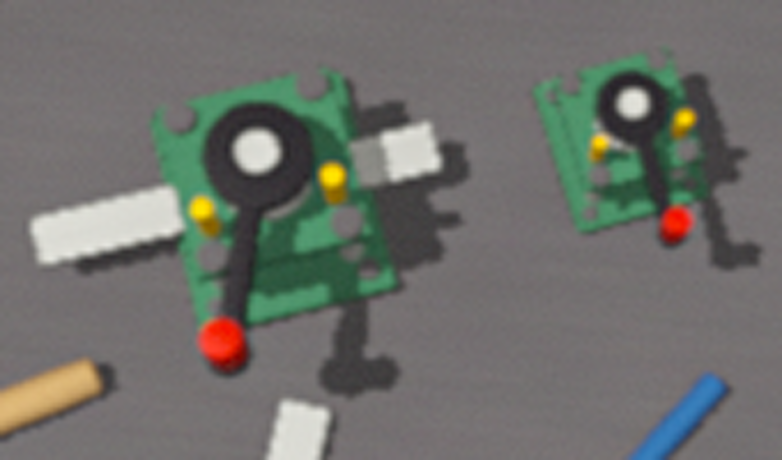

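View pics/s0c.png

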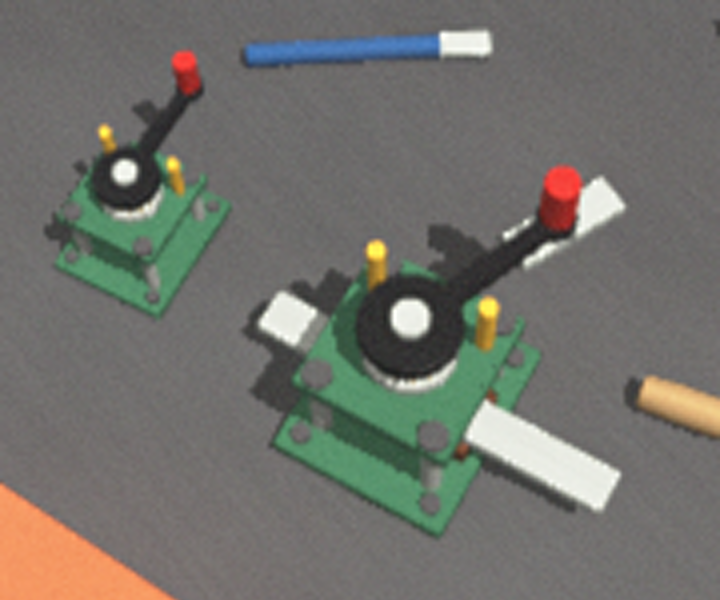

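```bash
cat >> h.py <<'E'
from scipy.spatial.transform import Rotation as Ro
def Rm(a): return Ro.from_euler('xyz',a).as_matrix()
def ray(p,uv):
    d=Rm(p['attitude'])@np.linalg.inv(p['mtx'])@np.array([uv[0],uv[1],1.]); return np.array(p['origin']),d/np.linalg.norm(d)
def onz(p,uv,z):
    o,d=ray(p,uv); return o+d*(z-o[2])/d[2]
def tri(l):
    A=0;b=0
    for p,uv in l:
        o,d=ray(p,uv);P=np.eye(3)-np.outer(d,d);A=A+P;b=b+P@o
    X=np.linalg.solve(A,b); return X,[round(float(np.linalg.norm((np.eye(3)-np.outer(ray(p,u)[1],ray(p,u)[1]))@(X-ray(p,u)[0]))),4) for p,u in l]
def proj(p,X):
    c=Rm(p['attitude']).T@(np.asarray(X)-p['origin']); q=p['mtx']@c; return q[:2]/q[2]
E
python3 - <<'E'
from h import *
t=snap('top');s=snap('scene')
print(tri([(t,(225.65,172.6)),(s,(262.5,219.5))]))
print(tri([(t,(218.5,213.6)),(s,(300.5,185))]))
for z in(.138,.142):print(onz(t,(225.65,172.6),z),onz(s,(262.5,219.5),z))
for z in(.181,):print(onz(t,(218.5,213.6),z),onz(s,(300.5,185),z))
c=lambda u,v:(u/4.6+170,v/4.6+140)
k=lambda u,v:(u/4+160,v/4+140)
print('lugs',[onz(t,c(*q),.150) for q in((202,208),(332,176))],[onz(s,k(*q),.150) for q in((376,247),(488,306))])
bar=[onz(t,c(*q),.03)[:2] for q in((35,242),(432,145))];print('bar',bar)
E
```

```text
(array([0.58557157, 0.14158393, 0.14069876]), [0.001, 0.001])
(array([0.46486596, 0.14615878, 0.17789104]), [0.0013, 0.0013])
[0.58689089 0.14105433 0.138     ] [0.58414553 0.14151692 0.138     ]
[0.58588889 0.14065795 0.142     ] [0.58536886 0.14284658 0.142     ]
[0.46511944 0.14477928 0.181     ] [0.46554917 0.14827645 0.181     ]
lugs [array([0.54638648, 0.16806433, 0.15      ]), array([0.57172088, 0.09377161, 0.15      ])] [array([0.57157091, 0.09538706, 0.15      ]), array([0.54677811, 0.17096148, 0.15      ])]
bar [array([0.54221904, 0.28676241]), array([0.62630539, 0.03886626])]
```

Candidates in the top picture are the large fixture at (228,183), with knob (218,214) and the bar through it, and the small fixture at (306,170), with knob (317,188) and no bar. I choose the large one. The crop confirms it: bar through it, hub white disc at (226,173), and the knob 120 mm from the axis. The lever now stands at swing of about +0.37.

>>> jog_arm(series=[{"z": -0.02},{"x": -0.02,"y": 0.03},{"x": -0.02,"y": 0.03},{"x": -0.02,"y": 0.03},{"x": -0.02,"y": 0.03},{"x": -0.02,"y": 0.03},{"x": -0.02,"y": 0.03},{"x": -0.02,"y": 0.03},{"x": -0.02,"y": 0.03},{"x": -0.02,"y": 0.03},{"x": -0.02,"y": 0.03},{"x": 0,"y": 0}], claw=1)

```text
invalid input
```

>>> jog_arm(series=[{"x": 0.0,"y": 0.0,"z": -0.02,"rx": 0.0,"ry": 0.0,"rz": 0.0},{"x": -0.02,"y": 0.03,"z": 0.0,"rx": 0.0,"ry": 0.0,"rz": 0.0}])

```text
time: 1.47
tool_pos: [0.186, 0.4982, 0.2245]
ee_rot: [-3.139, 0.002, 1.27]
wrist_force: [1.1, -0.6, 1.5]
width: 0.0939
```

>>> jog_arm(series=[{"x": -0.02,"y": 0.03,"z": 0},{"x": -0.02,"y": 0.03,"z": 0},{"x": -0.02,"y": 0.03,"z": 0},{"x": -0.02,"y": 0.03,"z": 0},{"x": -0.02,"y": 0.03,"z": 0},{"x": -0.02,"y": 0.03,"z": 0},{"x": -0.02,"y": 0.03,"z": 0},{"x": -0.02,"y": 0.03,"z": 0},{"x": -0.02,"y": 0.03,"z": 0}])

```text
invalid input
```

>>> jog_arm(series=[{"x": -0.02,"y": 0.03,"z": 0.0,"rx": 0.0,"ry": 0.0,"rz": 0.0},{"x": -0.02,"y": 0.03,"z": 0.0,"rx": 0.0,"ry": 0.0,"rz": 0.0},{"x": -0.02,"y": 0.03,"z": 0.0,"rx": 0.0,"ry": 0.0,"rz": 0.0},{"x": -0.02,"y": 0.03,"z": 0.0,"rx": 0.0,"ry": 0.0,"rz": 0.0},{"x": -0.02,"y": 0.03,"z": 0.0,"rx": 0.0,"ry": 0.0,"rz": 0.0},{"x": -0.02,"y": 0.03,"z": 0.0,"rx": 0.0,"ry": 0.0,"rz": 0.0},{"x": -0.02,"y": 0.03,"z": 0.0,"rx": 0.0,"ry": 0.0,"rz": 0.0},{"x": -0.02,"y": 0.03,"z": 0.0,"rx": 0.0,"ry": 0.0,"rz": 0.0},{"x": -0.02,"y": 0.03,"z": 0.0,"rx": 0.0,"ry": 0.0,"rz": 0.0}])

```text
time: 2.22
tool_pos: [0.3973, 0.2378, 0.226]
ee_rot: [3.14, -0.004, 1.281]
wrist_force: [0.4, 0.4, 0.7]
width: 0.0943
```

>>> jog_arm(series=[{"x": -0.017,"y": 0.023,"z": 0.0,"rx": 0.0,"ry": 0.0,"rz": 0.0},{"x": -0.017,"y": 0.023,"z": 0.0,"rx": 0.0,"ry": 0.0,"rz": 0.0},{"x": -0.017,"y": 0.023,"z": 0.0,"rx": 0.0,"ry": 0.0,"rz": 0.0},{"x": -0.014,"y": 0.019,"z": 0.0,"rx": 0.0,"ry": 0.0,"rz": 0.0},{"x": 0.0,"y": 0.0,"z": 0.0,"rx": 0.0,"ry": 0.0,"rz": 0.0}])

```text
time: 2.63
tool_pos: [0.4689, 0.1396, 0.2262]
ee_rot: [3.137, -0.003, 1.271]
wrist_force: [0.1, 0.5, 0.3]
width: 0.094
```

Run:
```python
from h import *
p=snap('wrist','w1'); o=robot.get_obs(); print(o['tool_pos'],o['ee_rot'],o['joint_positions'])
print([proj(p,X) for X in((.465,.1465,.181),(.5856,.1417,.142))])
for t in('lever_knob',): print([(np.round(d['bbox']).tolist(),round(d['p'],2)) for d in cams.look_for(t,p)])
```

```text
[0.46784219 0.14112466 0.22629484] [ 3.13823379 -0.00380595  1.27242968] [ 0.17554428 -0.05713424  1.47608861  0.00187383  1.71791242 -1.09659995]
[array([264.08024034, 202.50062061]), array([295.14859244, 308.91461947])]
[([246.0, 169.0, 81.0, 140.0], 0.9), ([105.0, 353.0, 35.0, 30.0], 0.63)]
```

View pics/w1.png

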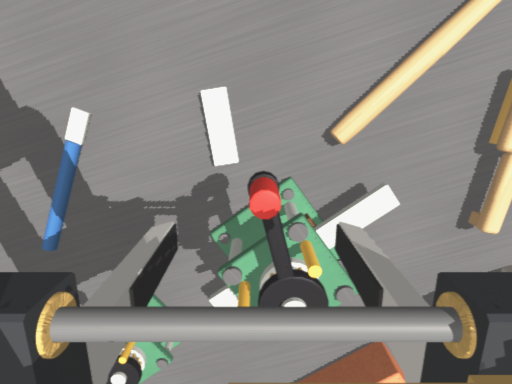

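>>> jog_arm(series=[{"x": 0.0045,"y": -0.0045,"z": 0.02,"rx": 0.0,"ry": 0.0,"rz": 0.0},{"x": 0.0,"y": 0.0,"z": 0.02,"rx": 0.0,"ry": 0.0,"rz": 0.0},{"x": 0.0,"y": 0.0,"z": 0.02,"rx": 0.0,"ry": 0.0,"rz": 0.0},{"x": 0.0,"y": 0.0,"z": 0.012,"rx": 0.0,"ry": 0.0,"rz": 0.0},{"x": 0.0,"y": 0.0,"z": 0.008,"rx": 0.0,"ry": 0.0,"rz": 0.0},{"x": 0.0,"y": 0.0,"z": 0.001,"rx": 0.0,"ry": 0.0,"rz": 0.0}])

```text
time: 3.23
tool_pos: [0.4613, 0.1564, 0.1454]
ee_rot: [3.136, -0.011, 1.283]
wrist_force: [-0.3, 0.2, 0.2]
width: 0.0937
```

Run:
```python
from h import *
p=snap('wrist','w2'); o=robot.get_obs(); print(o['tool_pos'],o['ee_rot'],o['wrist_force'])
```

```text
[0.46159818 0.15647216 0.14601493] [ 3.13544278 -0.01168669  1.28350006] [ 0.29263272  0.22972577 -0.35101792]
```

View pics/w2.png

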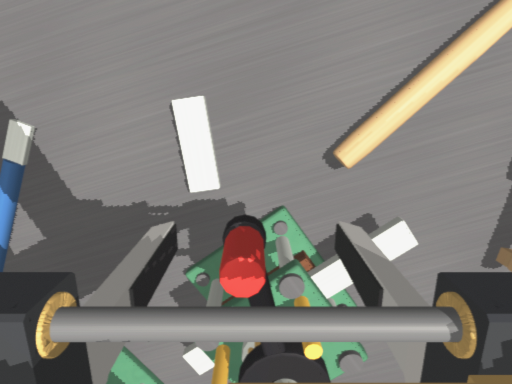

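>>> jog_arm(series=[{"x": -0.0085,"y": 0.006,"z": 0.003,"rx": 0.0,"ry": 0.0,"rz": 0.0},{"x": 0.0,"y": 0.0,"z": 0.0,"rx": 0.0,"ry": 0.0,"rz": 0.0},{"x": 0.0,"y": 0.0,"z": 0.0,"rx": 0.0,"ry": 0.0,"rz": 0.0}])

```text
time: 3.53
tool_pos: [0.4659, 0.1473, 0.1453]
ee_rot: [3.132, -0.014, 1.286]
wrist_force: [0.7, 0.3, -0.3]
width: 0.0937
```

>>> jog_arm(series=[{"x": 0.0,"y": 0.0,"z": 0.002,"rx": 0.0,"ry": 0.0,"rz": 0.0},{"x": 0.0,"y": 0.0,"z": 0.0,"rx": 0.0,"ry": 0.0,"rz": 0.0},{"x": 0.0,"y": 0.0,"z": 0.0,"rx": 0.0,"ry": 0.0,"rz": 0.0},{"x": 0.0,"y": 0.0,"z": 0.0,"rx": 0.0,"ry": 0.0,"rz": 0.0},{"x": 0.0,"y": 0.0,"z": 0.0,"rx": 0.0,"ry": 0.0,"rz": 0.0},{"x": 0.0,"y": 0.0,"z": 0.0,"rx": 0.0,"ry": 0.0,"rz": 0.0},{"x": 0.0,"y": 0.0,"z": 0.0,"rx": 0.0,"ry": 0.0,"rz": 0.0},{"x": 0.0,"y": 0.0,"z": 0.0,"rx": 0.0,"ry": 0.0,"rz": 0.0}], claw=0.0)

```text
time: 4.2
tool_pos: [0.4679, 0.147, 0.146]
ee_rot: [3.127, -0.016, 1.285]
wrist_force: [0.4, -0.4, -0.2]
width: 0.044
```

>>> jog_arm(series=[{"x": 0.0,"y": -0.003,"z": 0.002,"rx": 0.3,"ry": 0.5,"rz": 0.0},{"x": 0.0,"y": 0.0,"z": 0.0,"rx": 0.3,"ry": 0.5,"rz": 0.0},{"x": 0.0,"y": 0.0,"z": 0.0,"rx": 0.0,"ry": 0.0,"rz": 0.0},{"x": 0.0,"y": 0.0,"z": 0.0,"rx": 0.0,"ry": 0.0,"rz": 0.0},{"x": 0.0,"y": 0.0,"z": 0.0,"rx": 0.0,"ry": 0.0,"rz": 0.0}])

```text
time: 4.62
tool_pos: [0.4647, 0.1474, 0.1437]
ee_rot: [3.138, -0.034, 1.285]
wrist_force: [0.7, 1.4, -0.7]
width: 0.0235
```

>>> jog_arm(series=[{"x": 0.0061,"y": -0.0013,"z": 0.0,"rx": 0.0,"ry": -0.6,"rz": 3.0},{"x": 0.0061,"y": -0.0013,"z": 0.0,"rx": 0.0,"ry": -0.6,"rz": 3.0},{"x": 0.0061,"y": -0.0013,"z": 0.0,"rx": 0.0,"ry": -0.6,"rz": 3.0}])

```text
time: 4.87
tool_pos: [0.4664, 0.1605, 0.1435]
ee_rot: [3.138, 0.009, 1.119]
wrist_force: [-1.4, -7.1, 1.3]
width: 0.0233
```

```bash
cat > st.py <<'E'
from h import *
PV=np.array([.5856,.1417])
def st():
    o=robot.get_obs(); R=Rm(o['ee_rot']); g=o['tool_pos']-0.019*R[:,2]
    v=g[:2]-PV; phi=np.arctan2(v[1],v[0])%(2*np.pi); t=np.array([np.sin(phi),-np.cos(phi)]); r=v/np.linalg.norm(v)
    F=o['wrist_force']
    yaw=np.degrees(np.arctan2(R[1,0],R[0,0]))
    print('t %.2f grasp %s r %.4f swing %.3f phi-yaw %.1f | Ftan %.1f Frad %.1f Fz %.1f | tilt %s j6 %.2f w %.4f q %s'%(o['time'],np.round(g,4),np.linalg.norm(v),np.radians(198.7)-phi,np.degrees(phi)-yaw,F[:2]@t,F[:2]@r,F[2],np.round(R.T@[0,0,-1],3),o['joint_positions'][5],o['width'],np.round(np.abs(o['qvel']).max(),3)))
if __name__=='__main__': st()
E
python3 st.py
```

```text
t 4.87 grasp [0.4664 0.1607 0.1625] r 0.1207 swing 0.484 phi-yaw 106.8 | Ftan -7.2 Frad 0.3 Fz 1.3 | tilt [ 0.009 -0.004  1.   ] j6 -0.90 w 0.0233 q 0.873
```

>>> jog_arm(series=[{"x": 0.0046,"y": -0.0013,"z": 0.0,"rx": 0.0,"ry": 0.1,"rz": 2.0},{"x": 0.0046,"y": -0.0013,"z": 0.0,"rx": 0.0,"ry": 0.1,"rz": 2.0},{"x": 0.0046,"y": -0.0013,"z": 0.0,"rx": 0.0,"ry": 0.1,"rz": 2.0}])

```text
time: 5.12
tool_pos: [0.4686, 0.1699, 0.1434]
ee_rot: [3.134, 0.015, 1.008]
wrist_force: [-0.8, -5.8, 0.9]
width: 0.0234
```

```bash
python3 st.py
```

```text
t 5.12 grasp [0.4686 0.1702 0.1624] r 0.1204 swing 0.565 phi-yaw 108.6 | Ftan -5.9 Frad -0.6 Fz 0.9 | tilt [ 0.015 -0.008  1.   ] j6 -0.76 w 0.0234 q 0.522
```

>>> jog_arm(series=[{"x": 0.0046,"y": -0.0013,"z": 0.0,"rx": 0.0,"ry": -0.3,"rz": 1.6},{"x": 0.0046,"y": -0.0013,"z": 0.0,"rx": 0.0,"ry": -0.3,"rz": 1.6},{"x": 0.0046,"y": -0.0013,"z": 0.0,"rx": 0.0,"ry": -0.3,"rz": 1.6}])

```text
time: 5.37
tool_pos: [0.4714, 0.1785, 0.1432]
ee_rot: [3.13, 0.041, 0.916]
wrist_force: [-3.0, -6.8, 1.4]
width: 0.0242
```

```bash
python3 st.py
```

```text
t 5.37 grasp [0.4717 0.1792 0.1622] r 0.1199 swing 0.645 phi-yaw 109.3 | Ftan -7.4 Frad 0.8 Fz 1.4 | tilt [ 0.041 -0.012  0.999] j6 -0.64 w 0.0242 q 0.467
```

>>> jog_arm(series=[{"x": 0.0,"y": 0.0,"z": 0.0,"rx": 0.0,"ry": 0.8,"rz": 0.0},{"x": 0.0,"y": 0.0,"z": -0.003,"rx": 0.0,"ry": 0.8,"rz": 0.0},{"x": 0.0,"y": 0.0,"z": -0.004,"rx": 0.0,"ry": 0.8,"rz": 0.0},{"x": 0.0,"y": 0.0,"z": -0.004,"rx": 0.0,"ry": 0.0,"rz": 0.0}])

```text
time: 5.7
tool_pos: [0.4708, 0.1764, 0.1459]
ee_rot: [3.132, 0.005, 0.915]
wrist_force: [5.4, -0.2, -9.7]
width: 0.0234
```

```bash
python3 st.py
```

```text
t 5.70 grasp [0.4708 0.1766 0.1649] r 0.1200 swing 0.621 phi-yaw 110.7 | Ftan 1.4 Frad -5.2 Fz -9.7 | tilt [ 0.005 -0.01   1.   ] j6 -0.66 w 0.0234 q 0.056
```

>>> jog_arm(series=[{"x": 0.0,"y": 0.0,"z": -0.007,"rx": 0.0,"ry": 0.0,"rz": 0.0},{"x": 0.0,"y": 0.0,"z": -0.006,"rx": 0.0,"ry": 0.0,"rz": 0.0},{"x": 0.0,"y": 0.0,"z": -0.005,"rx": 0.0,"ry": 0.0,"rz": 0.0}])

```text
time: 5.95
tool_pos: [0.4708, 0.1761, 0.1573]
ee_rot: [3.135, 0.007, 0.916]
wrist_force: [5.0, 0.0, -11.7]
width: 0.0237
```

```bash
python3 st.py
```

```text
t 5.95 grasp [0.4708 0.1763 0.1763] r 0.1199 swing 0.619 phi-yaw 110.8 | Ftan 1.5 Frad -4.8 Fz -11.7 | tilt [ 0.007 -0.007  1.   ] j6 -0.66 w 0.0237 q 0.083
```

>>> jog_arm(series=[{"x": -0.0096,"y": 0.004,"z": -0.003,"rx": 0.0,"ry": 0.0,"rz": -5.0},{"x": -0.0096,"y": 0.004,"z": -0.002,"rx": 0.0,"ry": 0.0,"rz": -5.0},{"x": -0.0096,"y": 0.004,"z": -0.002,"rx": 0.0,"ry": 0.0,"rz": -5.0}])

```text
time: 6.2
tool_pos: [0.4655, 0.1456, 0.1574]
ee_rot: [3.141, 0.01, 1.189]
wrist_force: [4.5, -0.4, -13.0]
width: 0.0234
```

```bash
python3 st.py
python3 - <<'E'
from h import *
p=snap('scene','s3')
cv2.imwrite('pics/s3c.png',cv2.resize(cv2.cvtColor(p['img'],4)[130:290,190:390],None,fx=3.7,fy=3.7,interpolation=2))
E
```

```text
t 6.20 grasp [0.4656 0.1458 0.1764] r 0.1201 swing 0.361 phi-yaw 109.9 | Ftan -0.3 Frad -4.5 Fz -13.0 | tilt [ 0.01  -0.001  1.   ] j6 -1.00 w 0.0234 q 1.343
```

View pics/s3c.png

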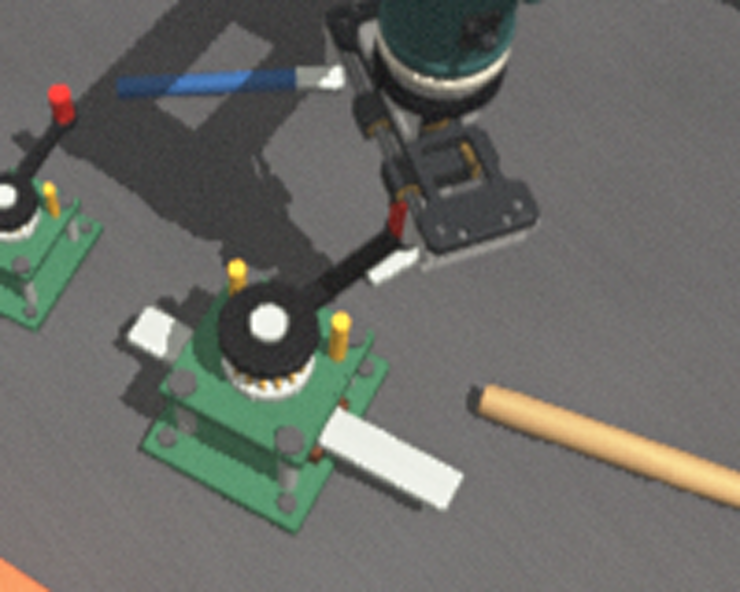

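>>> jog_arm(series=[{"x": -0.0096,"y": 0.004,"z": -0.0015,"rx": 0.0,"ry": 0.0,"rz": -5.0},{"x": -0.0096,"y": 0.004,"z": -0.0015,"rx": 0.0,"ry": 0.0,"rz": -5.0},{"x": -0.0096,"y": 0.004,"z": -0.0015,"rx": 0.0,"ry": 0.0,"rz": -5.0},{"x": -0.0096,"y": 0.004,"z": -0.0015,"rx": 0.0,"ry": 0.0,"rz": -5.0},{"x": -0.0096,"y": 0.004,"z": -0.0015,"rx": 0.0,"ry": 0.0,"rz": -5.0}])

```text
time: 6.67
tool_pos: [0.4743, 0.0945, 0.1566]
ee_rot: [-3.132, 0.003, 1.645]
wrist_force: [3.4, 0.8, -12.1]
width: 0.0235
```

```bash
python3 st.py
```

```text
t 6.67 grasp [0.4745 0.0945 0.1756] r 0.1207 swing -0.075 phi-yaw 108.8 | Ftan -0.6 Frad -3.4 Fz -12.1 | tilt [0.003 0.009 1.   ] j6 -1.56 w 0.0235 q 1.337
```

>>> jog_arm(series=[{"x": -0.0097,"y": 0.0038,"z": -0.002,"rx": 0.0,"ry": 0.0,"rz": -5.0},{"x": -0.0097,"y": 0.0038,"z": -0.002,"rx": 0.0,"ry": 0.0,"rz": -5.0},{"x": -0.0097,"y": 0.0038,"z": -0.002,"rx": 0.0,"ry": 0.0,"rz": -5.0},{"x": -0.0097,"y": 0.0038,"z": -0.002,"rx": 0.0,"ry": 0.0,"rz": -5.0},{"x": -0.004,"y": 0.0015,"z": -0.002,"rx": 0.0,"ry": 0.0,"rz": -2.0},{"x": 0.0,"y": 0.0,"z": -0.002,"rx": 0.0,"ry": 0.0,"rz": 0.0}])

```text
time: 7.17
tool_pos: [0.499, 0.0566, 0.157]
ee_rot: [-3.124, -0.012, 2.045]
wrist_force: [3.4, 2.9, -11.8]
width: 0.0233
```

```bash
python3 st.py
```

```text
t 7.17 grasp [0.4994 0.0565 0.176 ] r 0.1212 swing -0.453 phi-yaw 107.5 | Ftan -0.3 Frad -4.5 Fz -11.8 | tilt [-0.012  0.017  1.   ] j6 -2.05 w 0.0233 q 0.034
```

>>> jog_arm(series=[{"x": -0.0063,"y": 0.0021,"z": -0.002,"rx": -0.5,"ry": -0.3,"rz": -3.2},{"x": -0.0055,"y": 0.0018,"z": -0.002,"rx": -0.5,"ry": -0.3,"rz": -2.7},{"x": 0.0,"y": 0.0,"z": 0.0,"rx": 0.0,"ry": 0.0,"rz": 0.0}])

```text
time: 7.42
tool_pos: [0.5072, 0.049, 0.1564]
ee_rot: [-3.139, -0.006, 2.147]
wrist_force: [4.9, 1.4, -12.5]
width: 0.0235
```

```bash
python3 st.py
```

```text
t 7.42 grasp [0.5073 0.0489 0.1754] r 0.1214 swing -0.543 phi-yaw 106.8 | Ftan -2.8 Frad -4.2 Fz -12.5 | tilt [-0.006  0.003  1.   ] j6 -2.16 w 0.0235 q 0.057
```

>>> jog_arm(series=[{"x": 0.0,"y": 0.0,"z": 0.002,"rx": 0.0,"ry": 0.0,"rz": 0.0},{"x": 0.0,"y": 0.0,"z": 0.0025,"rx": 0.0,"ry": 0.0,"rz": 0.0},{"x": 0.0,"y": 0.0,"z": 0.0025,"rx": 0.0,"ry": 0.0,"rz": 0.0},{"x": 0.0,"y": 0.0,"z": 0.0025,"rx": 0.0,"ry": 0.0,"rz": 0.0}])

```text
time: 7.75
tool_pos: [0.507, 0.049, 0.1461]
ee_rot: [-3.138, -0.005, 2.142]
wrist_force: [2.9, -2.1, -4.4]
width: 0.0233
```

```bash
python3 st.py
```

```text
t 7.75 grasp [0.5071 0.049  0.1651] r 0.1215 swing -0.542 phi-yaw 107.0 | Ftan -3.6 Frad -0.3 Fz -4.4 | tilt [-0.005  0.003  1.   ] j6 -2.16 w 0.0233 q 0.059
```

>>> jog_arm(series=[{"x": 0.0,"y": 0.0,"z": 0.003,"rx": 0.0,"ry": 0.0,"rz": 0.0},{"x": 0.0,"y": 0.0,"z": 0.002,"rx": 0.0,"ry": 0.0,"rz": 0.0}])

```text
time: 7.92
tool_pos: [0.5076, 0.0486, 0.1435]
ee_rot: [-3.14, -0.002, 2.142]
wrist_force: [1.1, -2.7, -1.2]
width: 0.0236
```

```bash
python3 st.py
```

```text
t 7.92 grasp [0.5076 0.0486 0.1625] r 0.1215 swing -0.547 phi-yaw 107.4 | Ftan -2.6 Frad 1.3 Fz -1.2 | tilt [-0.002  0.002  1.   ] j6 -2.16 w 0.0236 q 0.028
```

>>> jog_arm(series=[{"x": 0.005,"y": -0.0015,"z": 0.0005,"rx": 0.0,"ry": 0.0,"rz": 2.5},{"x": 0.005,"y": -0.0015,"z": 0.0,"rx": 0.0,"ry": 0.0,"rz": 2.5},{"x": 0.005,"y": -0.0015,"z": 0.0,"rx": 0.0,"ry": 0.0,"rz": 2.5}])

```text
time: 8.17
tool_pos: [0.4987, 0.0569, 0.1437]
ee_rot: [3.139, 0.005, 2.006]
wrist_force: [5.3, -2.3, -7.2]
width: 0.0235
```

```bash
python3 st.py
```

```text
t 8.17 grasp [0.4986 0.057  0.1627] r 0.1215 swing -0.446 phi-yaw 109.3 | Ftan -5.4 Frad -2.2 Fz -7.2 | tilt [ 0.005 -0.002  1.   ] j6 -2.00 w 0.0235 q 0.622
```

>>> jog_arm(series=[{"x": 0.005,"y": -0.0017,"z": 0.0015,"rx": 0.0,"ry": 0.0,"rz": 2.3},{"x": 0.005,"y": -0.0017,"z": 0.001,"rx": 0.0,"ry": 0.0,"rz": 2.3},{"x": 0.005,"y": -0.0017,"z": 0.0005,"rx": 0.0,"ry": 0.0,"rz": 2.3}])

```text
time: 8.42
tool_pos: [0.4906, 0.0661, 0.1438]
ee_rot: [3.133, 0.012, 1.88]
wrist_force: [7.2, -4.2, -8.1]
width: 0.0237
```

```bash
python3 st.py
```

```text
t 8.42 grasp [0.4903 0.0663 0.1628] r 0.1215 swing -0.343 phi-yaw 110.6 | Ftan -7.7 Frad -3.0 Fz -8.1 | tilt [ 0.012 -0.009  1.   ] j6 -1.85 w 0.0237 q 0.595
```

>>> jog_arm(series=[{"x": 0.0,"y": 0.0,"z": 0.003,"rx": 0.3,"ry": 0.5,"rz": 0.0},{"x": 0.0,"y": 0.0,"z": 0.003,"rx": 0.3,"ry": 0.3,"rz": 0.0}])

```text
time: 8.58
tool_pos: [0.4909, 0.0654, 0.1435]
ee_rot: [3.14, 0.002, 1.882]
wrist_force: [-1.7, -3.1, 5.5]
width: 0.0239
```

```bash
python3 st.py;  python3 - <<'E'
from h import *
p=snap('scene','s4')
cv2.imwrite('pics/s4c.png',cv2.resize(cv2.cvtColor(p['img'],4)[170:270,210:320],None,fx=6,fy=6,interpolation=2))
E
```

```text
t 8.58 grasp [0.4909 0.0654 0.1625] r 0.1216 swing -0.352 phi-yaw 111.0 | Ftan -1.4 Frad 3.3 Fz 5.5 | tilt [ 0.002 -0.002  1.   ] j6 -1.86 w 0.0239 q 0.048
```

View pics/s4c.png

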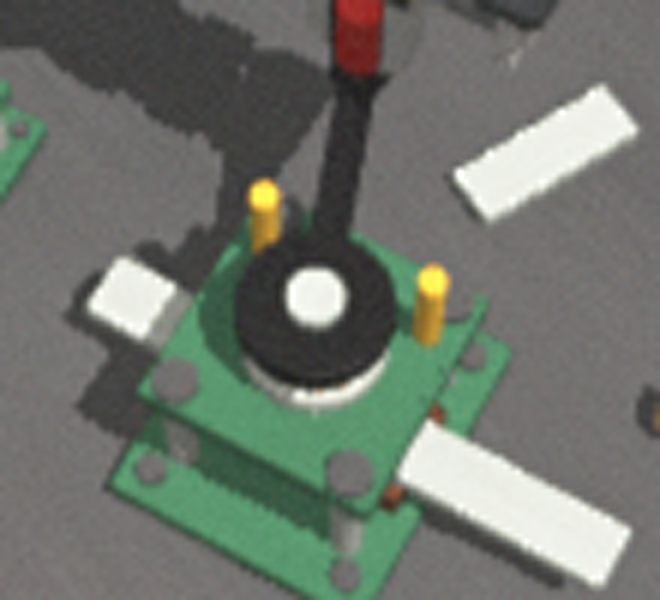

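>>> jog_arm(series=[{"x": 0.005,"y": -0.0017,"z": 0.001,"rx": 0.0,"ry": 0.0,"rz": 2.3},{"x": 0.005,"y": -0.0017,"z": 0.001,"rx": 0.0,"ry": 0.0,"rz": 2.3},{"x": 0.005,"y": -0.0017,"z": 0.001,"rx": 0.0,"ry": 0.0,"rz": 2.3}])

```text
time: 8.88
tool_pos: [0.4841, 0.0747, 0.1437]
ee_rot: [3.136, 0.009, 1.759]
wrist_force: [3.3, -6.0, -2.4]
width: 0.0235
```

```bash
python3 st.py
```

```text
t 8.88 grasp [0.4839 0.0748 0.1627] r 0.1217 swing -0.255 phi-yaw 112.5 | Ftan -6.9 Frad 0.6 Fz -2.4 | tilt [ 0.009 -0.006  1.   ] j6 -1.72 w 0.0235 q 0.595
```

>>> jog_arm(series=[{"x": 0.005,"y": -0.0018,"z": 0.001,"rx": 0.0,"ry": 0.0,"rz": 1.7},{"x": 0.005,"y": -0.0018,"z": 0.001,"rx": 0.0,"ry": 0.1,"rz": 1.7},{"x": 0.005,"y": -0.0018,"z": 0.001,"rx": 0.0,"ry": 0.1,"rz": 1.7}])

```text
time: 9.13
tool_pos: [0.4783, 0.0845, 0.1437]
ee_rot: [3.13, 0.013, 1.667]
wrist_force: [3.0, -6.5, -2.5]
width: 0.0235
```

```bash
python3 st.py
```

```text
t 9.13 grasp [0.478  0.0847 0.1627] r 0.1217 swing -0.161 phi-yaw 112.4 | Ftan -7.2 Frad 0.4 Fz -2.5 | tilt [ 0.013 -0.012  1.   ] j6 -1.60 w 0.0235 q 0.464
```

>>> jog_arm(series=[{"x": 0.005,"y": -0.0018,"z": 0.001,"rx": 0.3,"ry": 0.3,"rz": 1.8},{"x": 0.005,"y": -0.0018,"z": 0.001,"rx": 0.3,"ry": 0.3,"rz": 1.8},{"x": 0.005,"y": -0.0018,"z": 0.001,"rx": 0.2,"ry": 0.2,"rz": 1.8}])

```text
time: 9.38
tool_pos: [0.4739, 0.0935, 0.1437]
ee_rot: [3.138, 0.009, 1.568]
wrist_force: [3.5, -7.3, -3.5]
width: 0.0234
```

```bash
python3 st.py
```

```text
t 9.38 grasp [0.4739 0.0937 0.1627] r 0.1216 swing -0.079 phi-yaw 113.4 | Ftan -8.1 Frad -0.3 Fz -3.5 | tilt [ 0.009 -0.004  1.   ] j6 -1.48 w 0.0234 q 0.468
```

>>> jog_arm(series=[{"x": 0.005,"y": -0.0019,"z": 0.001,"rx": 0.1,"ry": 0.2,"rz": 1.7},{"x": 0.005,"y": -0.0019,"z": 0.001,"rx": 0.1,"ry": 0.2,"rz": 1.7},{"x": 0.005,"y": -0.0019,"z": 0.001,"rx": 0.1,"ry": 0.2,"rz": 1.7}])

```text
time: 9.63
tool_pos: [0.4703, 0.1033, 0.1437]
ee_rot: [3.138, 0.008, 1.476]
wrist_force: [2.4, -7.9, -2.7]
width: 0.0235
```

```bash
python3 st.py
```

```text
t 9.63 grasp [0.4702 0.1034 0.1627] r 0.1215 swing 0.006 phi-yaw 113.8 | Ftan -8.2 Frad 0.2 Fz -2.7 | tilt [ 0.008 -0.004  1.   ] j6 -1.37 w 0.0235 q 0.444
```

>>> jog_arm(series=[{"x": 0.005,"y": -0.0019,"z": 0.001,"rx": 0.1,"ry": 0.2,"rz": 1.7},{"x": 0.005,"y": -0.0019,"z": 0.001,"rx": 0.1,"ry": 0.2,"rz": 1.7},{"x": 0.005,"y": -0.0019,"z": 0.001,"rx": 0.1,"ry": 0.2,"rz": 1.7}])

```text
time: 9.88
tool_pos: [0.4675, 0.1133, 0.1437]
ee_rot: [3.138, 0.008, 1.386]
wrist_force: [1.5, -7.3, -2.3]
width: 0.0235
```

```bash
python3 st.py
```

```text
t 9.88 grasp [0.4674 0.1134 0.1627] r 0.1215 swing 0.092 phi-yaw 114.1 | Ftan -7.5 Frad 0.2 Fz -2.3 | tilt [ 0.008 -0.004  1.   ] j6 -1.26 w 0.0235 q 0.443
```

>>> jog_arm(series=[{"x": 0.005,"y": -0.0019,"z": 0.001,"rx": 0.1,"ry": 0.2,"rz": 1.7},{"x": 0.005,"y": -0.0019,"z": 0.001,"rx": 0.1,"ry": 0.2,"rz": 1.7},{"x": 0.005,"y": -0.0019,"z": 0.001,"rx": 0.1,"ry": 0.2,"rz": 1.7}])

```text
time: 10.13
tool_pos: [0.4658, 0.1228, 0.1437]
ee_rot: [3.137, 0.009, 1.295]
wrist_force: [1.6, -7.6, -2.0]
width: 0.0232
```

```bash
python3 st.py
```

```text
t 10.13 grasp [0.4658 0.1229 0.1627] r 0.1213 swing 0.171 phi-yaw 114.7 | Ftan -7.7 Frad -0.4 Fz -2.0 | tilt [ 0.009 -0.005  1.   ] j6 -1.15 w 0.0232 q 0.44
```

>>> jog_arm(series=[{"x": 0.005,"y": -0.0019,"z": 0.001,"rx": 0.1,"ry": 0.2,"rz": 1.6},{"x": 0.005,"y": -0.0019,"z": 0.001,"rx": 0.1,"ry": 0.2,"rz": 1.6},{"x": 0.005,"y": -0.0019,"z": 0.001,"rx": 0.1,"ry": 0.2,"rz": 1.6}])

```text
time: 10.38
tool_pos: [0.4652, 0.131, 0.1438]
ee_rot: [3.135, 0.012, 1.208]
wrist_force: [-0.2, -9.9, -1.6]
width: 0.0236
```

```bash
python3 st.py
```

```text
t 10.38 grasp [0.4652 0.1312 0.1628] r 0.1209 swing 0.240 phi-yaw 115.7 | Ftan -9.8 Frad 1.0 Fz -1.6 | tilt [ 0.012 -0.006  1.   ] j6 -1.04 w 0.0236 q 0.422
```

>>> jog_arm(series=[{"x": 0.005,"y": -0.0019,"z": 0.001,"rx": 0.1,"ry": 0.2,"rz": 1.4},{"x": 0.005,"y": -0.0019,"z": 0.001,"rx": 0.1,"ry": 0.2,"rz": 1.4},{"x": 0.005,"y": -0.0019,"z": 0.001,"rx": 0.1,"ry": 0.2,"rz": 1.4}])

```text
time: 10.63
tool_pos: [0.4651, 0.1377, 0.1437]
ee_rot: [3.133, 0.018, 1.13]
wrist_force: [0.2, -11.7, -1.5]
width: 0.0236
```

```bash
python3 st.py
```

```text
t 10.63 grasp [0.4651 0.1381 0.1627] r 0.1205 swing 0.297 phi-yaw 116.9 | Ftan -11.7 Frad 0.2 Fz -1.5 | tilt [ 0.018 -0.008  1.   ] j6 -0.95 w 0.0236 q 0.378
```

>>> jog_arm(series=[{"x": 0.0055,"y": -0.0018,"z": 0.001,"rx": 0.1,"ry": 0.3,"rz": 1.1},{"x": 0.0055,"y": -0.0018,"z": 0.001,"rx": 0.1,"ry": 0.3,"rz": 1.1},{"x": 0.0055,"y": -0.0018,"z": 0.001,"rx": 0.1,"ry": 0.3,"rz": 1.1}])

```text
time: 10.88
tool_pos: [0.4652, 0.1443, 0.1437]
ee_rot: [3.133, 0.022, 1.068]
wrist_force: [-2.6, -12.5, 0.4]
width: 0.0233
```

```bash
python3 st.py
```

```text
t 10.88 grasp [0.4653 0.1448 0.1627] r 0.1204 swing 0.352 phi-yaw 117.4 | Ftan -12.6 Frad 2.3 Fz 0.4 | tilt [ 0.022 -0.008  1.   ] j6 -0.87 w 0.0233 q 0.307
```

>>> jog_arm(series=[{"x": 0.006,"y": -0.0021,"z": 0.001,"rx": 0.1,"ry": 0.5,"rz": 1.1},{"x": 0.006,"y": -0.0021,"z": 0.001,"rx": 0.1,"ry": 0.5,"rz": 1.1},{"x": 0.006,"y": -0.0021,"z": 0.001,"rx": 0.1,"ry": 0.5,"rz": 1.1}])

```text
time: 11.13
tool_pos: [0.4657, 0.1519, 0.1437]
ee_rot: [3.133, 0.018, 1.005]
wrist_force: [-2.2, -12.0, 1.6]
width: 0.0237
```

```bash
python3 st.py
```

```text
t 11.13 grasp [0.4657 0.1523 0.1627] r 0.1204 swing 0.415 phi-yaw 117.4 | Ftan -12.2 Frad 1.1 Fz 1.6 | tilt [ 0.018 -0.009  1.   ] j6 -0.79 w 0.0237 q 0.297
```

>>> jog_arm(series=[{"x": 0.006,"y": -0.0021,"z": 0.0005,"rx": 0.2,"ry": 0.6,"rz": 1.1},{"x": 0.006,"y": -0.0021,"z": 0.0005,"rx": 0.2,"ry": 0.6,"rz": 1.1},{"x": 0.006,"y": -0.0021,"z": 0.0005,"rx": 0.2,"ry": 0.6,"rz": 1.1}])

```text
time: 11.38
tool_pos: [0.4665, 0.1577, 0.1437]
ee_rot: [3.137, 0.012, 0.943]
wrist_force: [-3.8, -13.3, 0.3]
width: 0.0233
```

```bash
python3 st.py
```

```text
t 11.38 grasp [0.4666 0.158  0.1627] r 0.1202 swing 0.462 phi-yaw 118.2 | Ftan -13.7 Frad 2.0 Fz 0.3 | tilt [ 0.012 -0.005  1.   ] j6 -0.72 w 0.0233 q 0.272
```

>>> jog_arm(series=[{"x": 0.006,"y": -0.0023,"z": 0.0005,"rx": 0.1,"ry": 0.4,"rz": 1.0},{"x": 0.006,"y": -0.0023,"z": 0.0005,"rx": 0.1,"ry": 0.4,"rz": 1.0},{"x": 0.006,"y": -0.0023,"z": 0.0005,"rx": 0.1,"ry": 0.4,"rz": 1.0}])

```text
time: 11.63
tool_pos: [0.4674, 0.1627, 0.1437]
ee_rot: [3.134, 0.019, 0.885]
wrist_force: [-5.1, -14.1, -0.2]
width: 0.0237
```

```bash
python3 st.py
```

```text
t 11.63 grasp [0.4676 0.1631 0.1627] r 0.1200 swing 0.505 phi-yaw 119.1 | Ftan -14.8 Frad 2.5 Fz -0.2 | tilt [ 0.019 -0.008  1.   ] j6 -0.65 w 0.0237 q 0.28
```

>>> jog_arm(series=[{"x": 0.0,"y": 0.0,"z": 0.001,"rx": 0.0,"ry": 0.0,"rz": 0.0},{"x": 0.0,"y": 0.0,"z": 0.001,"rx": 0.0,"ry": 0.0,"rz": 0.0},{"x": 0.0,"y": 0.0,"z": 0.0,"rx": 0.0,"ry": 0.0,"rz": 0.0}])

```text
time: 11.88
tool_pos: [0.4672, 0.1599, 0.1439]
ee_rot: [3.132, 0.021, 0.886]
wrist_force: [2.4, -4.6, -8.6]
width: 0.0235
```

```bash
python3 st.py
```

```text
t 11.88 grasp [0.4673 0.1604 0.1629] r 0.1198 swing 0.483 phi-yaw 120.3 | Ftan -4.2 Frad -3.0 Fz -8.6 | tilt [ 0.021 -0.009  1.   ] j6 -0.66 w 0.0235 q 0.019
```

>>> jog_arm(series=[{"x": 0.0,"y": 0.0,"z": 0.0,"rx": 0.0,"ry": 0.0,"rz": 0.0},{"x": 0.0,"y": 0.0,"z": 0.0,"rx": 0.0,"ry": 0.0,"rz": 0.0},{"x": 0.0,"y": 0.0,"z": 0.0,"rx": 0.0,"ry": 0.0,"rz": 0.0},{"x": 0.0,"y": 0.0,"z": 0.0,"rx": 0.0,"ry": 0.0,"rz": 0.0},{"x": 0.0,"y": 0.0,"z": 0.0,"rx": 0.0,"ry": 0.0,"rz": 0.0},{"x": 0.0,"y": 0.0,"z": 0.0,"rx": 0.0,"ry": 0.0,"rz": 0.0}], claw=0.8)

```text
time: 12.38
tool_pos: [0.4669, 0.1628, 0.1484]
ee_rot: [3.135, 0.015, 0.889]
wrist_force: [-0.2, 0.7, 0.2]
width: 0.0604
```

```bash
python3 st.py
```

```text
t 12.38 grasp [0.467  0.1631 0.1674] r 0.1205 swing 0.505 phi-yaw 118.9 | Ftan 0.6 Frad 0.4 Fz 0.2 | tilt [ 0.015 -0.007  1.   ] j6 -0.66 w 0.0604 q 0.009
```

>>> jog_arm(series=[{"x": 0.0,"y": 0.0,"z": -0.01,"rx": 0.0,"ry": 0.0,"rz": 0.0},{"x": 0.0,"y": 0.0,"z": -0.02,"rx": 0.0,"ry": 0.0,"rz": 0.0},{"x": 0.0,"y": 0.0,"z": -0.03,"rx": 0.0,"ry": 0.0,"rz": 0.0},{"x": 0.0,"y": 0.0,"z": -0.03,"rx": 0.0,"ry": 0.0,"rz": 0.0},{"x": 0.0,"y": -0.03,"z": -0.02,"rx": 0.0,"ry": 0.0,"rz": 0.0},{"x": 0.0,"y": -0.03,"z": 0.0,"rx": 0.0,"ry": 0.0,"rz": 0.0},{"x": 0.0,"y": -0.03,"z": 0.0,"rx": 0.0,"ry": 0.0,"rz": 0.0},{"x": 0.0,"y": 0.0,"z": 0.0,"rx": 0.0,"ry": 0.0,"rz": 0.0}])

```text
time: 13.05
tool_pos: [0.3956, 0.2237, 0.2689]
ee_rot: [3.137, 0.01, 0.885]
wrist_force: [0.5, 0.1, -0.5]
width: 0.0754
```

```bash
python3 st.py;  python3 - <<'E'
from h import *
p=snap('scene','s5');t=snap('top','t5')
a=cv2.resize(cv2.cvtColor(p['img'],4)[160:280,210:330],None,fx=3.3,fy=3.3,interpolation=2)
b=cv2.resize(cv2.cvtColor(t['img'],4)[145:235,175:265],None,fx=4.4,fy=4.4,interpolation=2)
cv2.imwrite('pics/c5.png',np.hstack([a,b]))
E
```

```text
t 13.05 grasp [0.3957 0.224  0.2879] r 0.2070 swing 0.735 phi-yaw 105.9 | Ftan 0.3 Frad -0.4 Fz -0.5 | tilt [ 0.01  -0.004  1.   ] j6 -0.49 w 0.0754 q 0.058
```

View pics/c5.png

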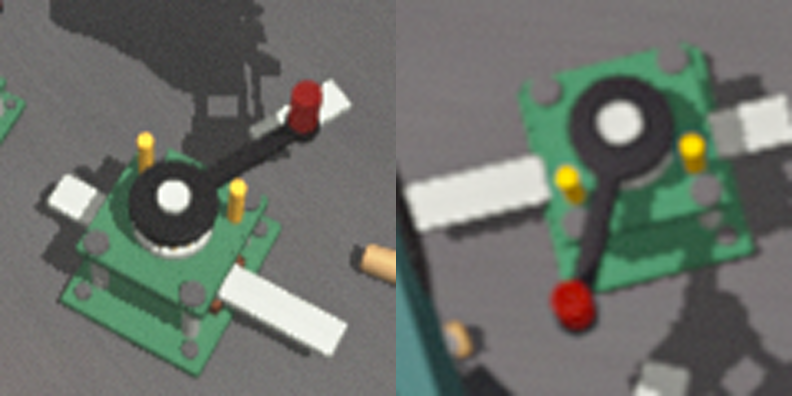

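Run:
```python
from h import *
def red(p,box):
    x0,y0,x1,y1=box;i=p['img'][y0:y1,x0:x1].astype(int)
    m=(i[...,0]>90)&(i[...,0]>2.5*i[...,1])&(i[...,0]>2.5*i[...,2]); v,u=np.nonzero(m); return u.mean()+x0,v.mean()+y0,len(u)
t=snap('top');s=snap('scene')
t0=dict(t,img=cv2.cvtColor(cv2.imread('pics/top0.png'),4)); s0=dict(s,img=cv2.cvtColor(cv2.imread('pics/scene0.png'),4))
for a,b in((t0,s0),(t,s)):
    k=red(a,(205,195,235,230)); q=red(b,(285,170,320,205))
    X,e=tri([(a,k[:2]),(b,q[:2])]); v=X[:2]-[.5856,.1417]
    print(k,q,X,e,'swing',np.radians(198.7)-np.arctan2(v[1],v[0])%6.283, np.linalg.norm(v))
```

```text
(np.float64(218.38095238095238), np.float64(214.08333333333334), 84) (np.float64(299.6666666666667), np.float64(188.975), 120) [0.46651147 0.14769515 0.16136228] [0.0008, 0.0008] swing 0.3766760404195004 0.11923934281635115
(np.float64(215.0), np.float64(213.71794871794873), 78) (np.float64(301.99038461538464), np.float64(191.93269230769232), 104) [0.46711994 0.15690139 0.1593198 ] [0.0008, 0.0008] swing 0.45398278126845293 0.11945127676051968
```

The lever is seated, with its height unchanged within camera error. The hand is well clear and the bar looks unmoved. The torque estimate puts clamping at about 140–200 N.

Run:
```python
from h import *
print(ticket.close_job())
```

```text
the job is handed in; nothing more can be done
None
```

I clamped the bar in the larger fixture and handed the job in at about 13 s on the robot's clock. No verdict was reported. My estimate of the clamping force is about 140–200 N, inside the 60–260 N window.

**What I did:** I gripped the red knob and turned it clockwise to a swing of about +0.64. I then lifted the lever about 14 mm, with the crown teeth visible in the picture, and swung it back to about −0.55. I let it drop in again and turned on until the wrist read 14.8 N sideways at the knob. Then I let go and moved the hand clear.

**Last checks:**
- **Seating:** the lever looks seated in both pictures. The knob is at its starting height to within 2 mm.
- **Hand:** it is clear of everything, with the wrist force near zero.
- **Bar:** it looks unmoved. I judged this by eye from the pictures and did not measure it.
- **Bystanders:** I did not check the tools and the offcut one by one afterwards. The hand never went near them at bench height.

**What disagreed:**
- **Where the foot began to bear:** the step in the readings puts it at a swing of about +0.16, but the slope of the later force readings puts it nearer +0.03. That is why the force estimate is a range.
- **Wrist reading:** before the foot bore it read about 7.6 N, not the stated 9 N, so the true force at the knob may be about 1 N higher.
- **Final lever angle:** the cameras show the lever at about +0.45, while the hand measured +0.505 under load. Play in the teeth and give in the grip probably explain this, but I did not confirm it.

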